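# Set the dish shaker to speed five and start it

### The job

Start the dish shaker at its fifth speed: with a fingertip, push the selector's pointer round clockwise, click by click, until it rests at the fifth speed mark after the off ring (the last mark but one), without going past it. Then press the round start button in front of the selector all the way in and let it come back out. Do not press start before the speed is set, only push the pointer (never pinch it between the fingers), and leave the dishes and everything else standing where they are.

Things in the scene. Friction and masses are not known exactly. Their poses are not given: they have to be found in the camera images.
- shaker: white bench shaker, 200 (x) x 280 (y) x 50 mm, fixed, turned only about the vertical. Origin: centre of its underside, on the worktop; its own x points away from its front, y to its left, z up. Left half: platform with a low steel rail (top 65 mm above the worktop) that carries two petri dishes. Right half: flat grey panel, 50 mm above the worktop, with selector and, 91 mm in front of it, start button.
- fifth_mark (a point): middle of the white bar on the panel for speed 5, 53 mm from the selector's axis. Round the selector lie a small white ring (off) at its left, then clockwise six white bars 30 degrees apart, each longer than the one before (speeds 1 to 6).
- selector_axis (a point): point on the selector's vertical turning axis at the height of the panel's top (50 mm above the worktop), fixed on the shaker at its own x = 33, y = -72 mm. The axes of this point are those of the shaker.
- pointer_tip (a point): middle of the pointer's free end, 43 mm from the selector's axis, 16 mm above the panel; turns with the selector. The selector is a flat black disc 38 mm across (top 8 mm above the panel) with one straight black pointer bar across it, 10 mm wide, from 9 mm behind the axis to 43 mm ahead; its upright sides stand from 7 to 25 mm above the panel; white line on its top near the tip.
- selector (a joint): selector angle, rad: 0 at off (pointer along the shaker's own +y), growing clockwise seen from above; speed n at n x 0.5236, so speed 3 points along the shaker's own +x; stops at 0 and 3.14. A sprung detent rests at every 0.5236; pushed past half way it clicks into the next by itself. A click takes about 1 to 3 N at 30 mm from the axis. Starts at off, speed 1 or speed 2.
- pointer_rear_flank: the half of the pointer bar on its counter-clockwise side (push here to turn clockwise), 5 mm thick; its origin is near the selector's axis at panel height, 2.5 mm to that side.
- pointer_lead_flank: the half of the pointer bar on its clockwise side, 5 mm thick; origin likewise.
- start_button (a joint): travel of the start button in m: 0 out, 0.006 fully in; a spring pushes it back out, fully in takes 5 N.
- start_button_top (a point): centre of the top of the round grey start button, 26 mm in diameter, its top 22 mm above the panel (72 mm above the worktop), standing 10 mm out of a round dark housing 42 mm across and 12 mm high; pressed straight down.
- petri_1: petri dish 60 mm across, 16 mm high, standing loose on the platform (front one); origin at the centre of its underside. Leave alone.
- petri_2: the same, rear one. Leave alone.
- vial: loose glass vial with white cap, 25 mm across, 52 mm high, on the worktop just right of the shaker; origin under its centre. Leave alone.
- canister: loose small white screw-cap jar, 31 mm across, 40 mm high, on the worktop just right of the shaker; origin under its centre. Leave alone.
- dropper_bottle: loose amber dropper bottle, 32 mm across, 97 mm high, on the worktop just left of the shaker; origin under its centre. Leave alone.
- timer: loose white timer, 56 x 64 x 19 mm, on the worktop at the left; origin under its centre. Leave alone.
- tape_roll: loose roll of tape, 62 mm across, 19 mm high, on the worktop at the left; origin under its centre. Leave alone.

How it is judged:
By the outcome, as a careful person would: the job done as asked, in the order asked, and still so for the second after the job is handed in, with the robot touching nothing.
It also fails if it takes over 58 s, if anything falls off the work surface, if the arm or the gripper's body presses on something with over 40 N, if the wrist force passes 120 N, or if a joint passes its speed limit or range.

### The arm

A 6-joint arm with a two-finger parallel gripper is mounted at the origin on a cart in front of the work surface, level with it; the furniture and walls round the work are solid. World frame = base frame: x ahead of the robot, y to its left, z up, the work surface at z = 0. Lengths are in mm, angles in rad, forces in N, time in s.
With the tool pointing down it reaches from about 275 to 1000 mm from the base axis. Payload 8.4 kg.
Tool frame: the origin (TCP) lies midway between the tips of the shut fingers; the grasp point (between the pads) lies behind it (r.pinch_z is the z of the grasp point in the tool frame, in mm); z points along the fingers, y is the direction in which the jaws open and shut (so a half turn about z gives the same grasp; the last joint's range is limited). The gripper opens to 85 mm and grips with 20 to 120 N. Pads are 22 mm wide; open, the fingers measure 114 mm over their backs; the gripper's body (76 mm by 85 mm) begins 54 mm behind the grasp point. The pads swing forward as they close: fully open they stand 13 mm farther back than shut.
Start: joints at [1.287, 0.353, 1.633, -0, 1.155, -0.002], TCP at [173.802, 600.351, 231.281] pointing down, gripper open.
Joint ranges: [-2.63, 2.63], [-0.92, 2.1], [0.06, 2.66], [-1.3, 4.44], [0, 2.69], [-3.02, 3.02]. Speed limits (rad/s): [2.22, 2.22, 2.79, 3.14, 3.14, 3.14].

### API

Orientations are given as [roll, pitch, yaw] about the fixed x, y, z axes, in that order (R = Rz(yaw) Ry(pitch) Rx(roll)).
In Python, from rig import r, optics, ticket gives the robot as it stands.
- The arm moves only by the shell command python3 -m jog 'ROWS' [FORCE]. ROWS is text: rows parted by semicolons, each of 7 numbers parted by spaces: the closure in counts, from 0 (fully open) to 255 (shut), then the shift along the tool's x, y, z in mm, then the turn, a rotation vector about the tool's x, y, z in degrees. A call has 1 to 5 rows; each row shifts and turns the pose as measured when the row begins, along the tool's axes as they then stand; what a row does not reach is not made up. A row lasts 1/12 s, in which the tool goes at most 41.7 mm and 7.16 degrees, less where a joint would pass 70% of its speed; a pose out of reach is approached as far as the arm can. A call with a gripper value outside its range is refused whole. The fingers move at their own pace and stop on an object; FORCE is the grip in N (left out, the last holds). Time passes only in rows, so rows that do not move let the fingers close. It gives the time, the measured TCP pose, the force and the opening at its end, in the units of the state.
- r.sense(): the state, without advancing time (a new reading comes with each control period).
- optics.grab_frame(name): name is "scene" or "side" or "wrist"; returns the picture (400x640x3 uint8, red, green, blue); there is no depth.
- optics.camera_info(name): a dict with "fx", "fy", "cx", "cy" (pixels), "dist" ([k1, k2, p1, p2, k3] as OpenCV has them; the pictures are not rectified), "world_from_camera" (4x4, takes a point from camera to world coordinates). Camera axes: x right, y down, z forward; pixel columns grow to the right and rows downward; lengths in mm; the calibration is good to about 2 mm. A picture is of the moment at which its call begins: read the wrist's pose just before it. camera_info takes no time and is no camera call; for the wrist camera it gives the pose at the moment of the call.
- ticket.sign_off(): hands the job in, once; it reports no verdict.
The state is a dict: "clock": time; "qpos": joint angles; "qvel": joint speeds; "joint_efforts": joint torques, N m; "eef_pos": TCP position; "tcp_rot": TCP orientation; "contact_force": force on the tool from outside, world axes, zero at the start; "wrist_torque": the same for the moment, N m; "opening": opening from 0.0 (shut) to 1.0 (fully open).
Only numpy, scipy, OpenCV 4.12 (cv2) and the standard library are available. Lean on these libraries where they do the work, as an engineer would, in place of code of your own. Each camera call takes 0.05 s, during which the arm holds its last target.

## Working session

There is one attempt and no reset: what is moved stays moved. The work goes in short steps, Python scripts to look and compute and a shell command to move; the robot and the scene stay as the last step left them, time stands still between calls to the robot, and variables do not carry over. Pictures are saved under pics/ and viewed, and the job is handed in when it is done.

```bash
mkdir -p pics; ls
python3 - <<'E'
from rig import r, optics, ticket
import cv2
print(r.sense(), r.pinch_z)
for n in ["scene","side","wrist"]:
    i=optics.camera_info(n); print(n,i)
    cv2.imwrite(f"pics/{n}0.png",optics.grab_frame(n)[:,:,::-1])
E
```

```text
pics
{'clock': 0.0, 'qpos': array([ 1.28660787e+00,  3.53680155e-01,  1.63414847e+00,  1.07595793e-05,
        1.15520879e+00, -2.41298511e-03]), 'qvel': array([-2.58967169e-04,  1.70509277e-03, -1.46898495e-05, -5.72615343e-04,
        5.66070136e-04, -8.72944653e-04]), 'joint_efforts': array([ 3.60817205e-03, -6.05235171e+01, -3.42084646e+01,  3.07670416e-04,
        9.00334097e-03,  7.82598732e-06]), 'eef_pos': array([173.65569083, 599.88059068, 230.53556382]), 'tcp_rot': array([-3.14014792e+00, -1.33235842e-05,  2.85981282e+00]), 'contact_force': array([-0.28025331, -0.01433032, -0.64300175]), 'wrist_torque': array([-0.04100465,  0.02639649,  0.01247189]), 'opening': 1.0044900017191978} -18.700000000000003
scene {'fx': 409.7801881133701, 'fy': 409.7801881133701, 'cx': 313.66876618875796, 'cy': 200.35900447184906, 'dist': array([-0.08042807,  0.        ,  0.        ,  0.        ,  0.        ]), 'world_from_camera': array([[ 6.62647112e-01, -5.30389331e-01,  5.28758889e-01,
         3.08841536e+01],
       [-7.48817831e-01, -4.81526752e-01,  4.55416120e-01,
        -4.17147906e+02]
[... 576 characters left out ...]
-9.43978141e-01, -3.29352351e-01,
         4.72694797e+02],
       [ 0.00000000e+00,  0.00000000e+00,  0.00000000e+00,
         1.00000000e+00]])}
wrist {'fx': 322.6000483987416, 'fy': 322.6000483987416, 'cx': 321.76089334478905, 'cy': 194.84118660585574, 'dist': array([-0.03506345,  0.        ,  0.        ,  0.        ,  0.        ]), 'world_from_camera': array([[ 2.78891747e-01,  9.18231172e-01,  2.81195499e-01,
         1.01998352e+02],
       [ 9.60320556e-01, -2.66071035e-01, -8.36100155e-02,
         6.20825724e+02],
       [-1.95534500e-03,  2.93355962e-01, -9.56001285e-01,
         3.73603640e+02],
       [ 0.00000000e+00,  0.00000000e+00,  0.00000000e+00,
         1.00000000e+00]])}
```

View pics/scene0.png

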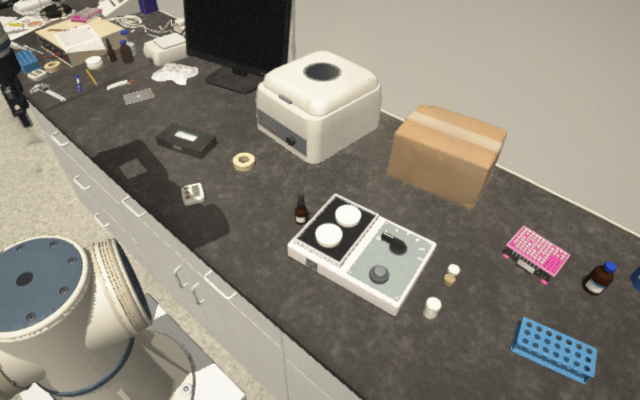

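View pics/side0.png

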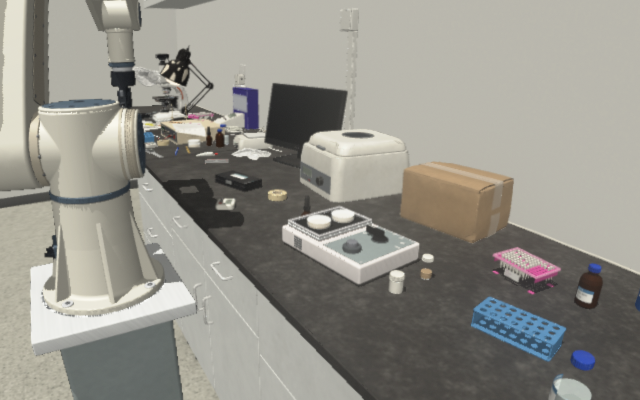

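View pics/wrist0.png

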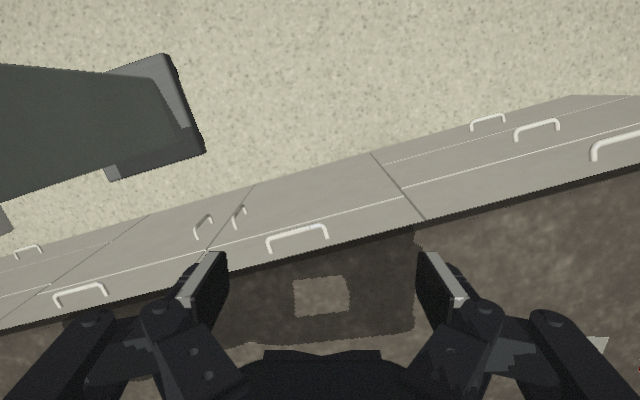

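Run:
```python
import cv2
a=cv2.imread("pics/scene0.png")[185:325,280:470]; cv2.imwrite("pics/s1.png",cv2.resize(a,None,fx=4.2,fy=4.2,interpolation=cv2.INTER_CUBIC))
a=cv2.imread("pics/side0.png")[195:305,270:450]; cv2.imwrite("pics/d1.png",cv2.resize(a,None,fx=4,fy=4,interpolation=cv2.INTER_CUBIC))
```

```text
(no output)
```

View pics/s1.png

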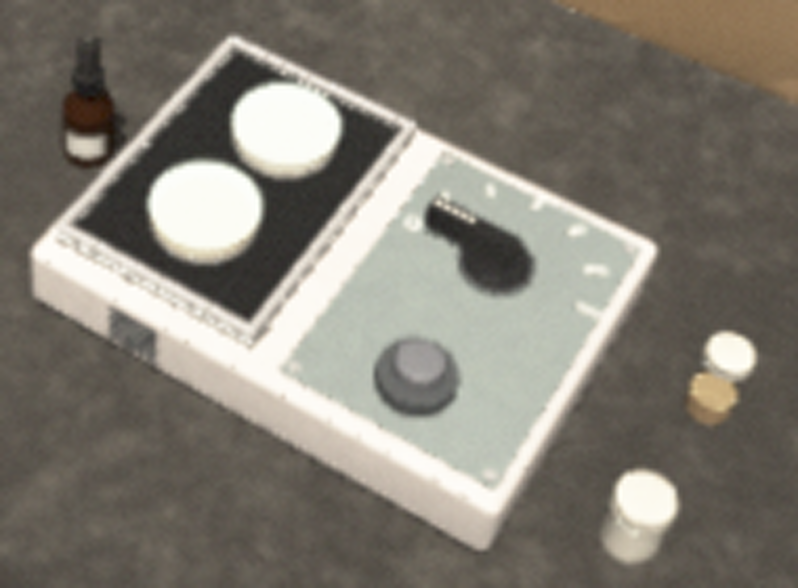

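View pics/d1.png

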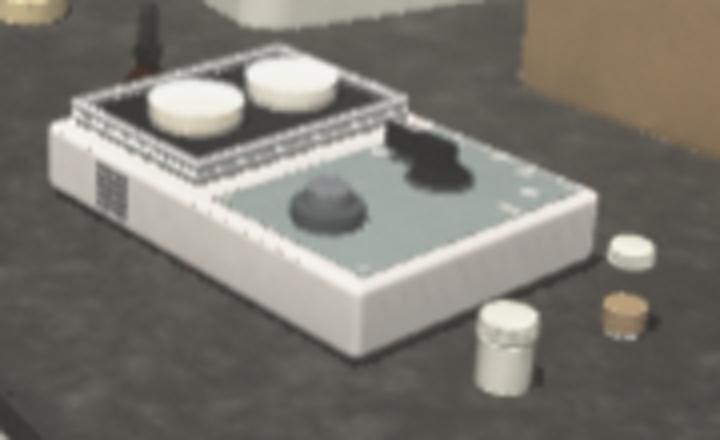

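```bash
cat > h.py <<'E'
import numpy as np, cv2
from scipy.optimize import least_squares
from scipy.spatial.transform import Rotation as Ro
def proj(info,P):
    M=np.linalg.inv(info["world_from_camera"]); 
    rv=cv2.Rodrigues(M[:3,:3])[0]
    K=np.array([[info["fx"],0,info["cx"]],[0,info["fy"],info["cy"]],[0,0,1]])
    return cv2.projectPoints(np.asarray(P,float).reshape(-1,1,3),rv,M[:3,3],K,np.asarray(info["dist"]))[0][:,0]
def sh(p,P):
    P=np.asarray(P,float).reshape(-1,3)
    return Ro.from_euler('z',p[2]).apply(P)+[p[0],p[1],0]
def mark(n,rad=53,z=50): a=n*np.pi/6; return [33+rad*np.sin(a),-72+rad*np.cos(a),z]
E
python3 - <<'E'
from h import *
from rig import optics
I=[optics.camera_info("scene"),optics.camera_info("side")]
obs=[(0,[-58,-72,72],(417,358)),(0,[-100,-140,50],(490,508)),(0,[100,-140,50],(656,250)),(0,[-100,140,50],(33,258)),
(0,mark(0),(412,222)),(0,mark(2),(490,190)),(0,mark(3),(538,203)),(0,mark(4),(577,230)),(0,mark(5),(596,268)),(0,mark(6),(588,310)),
(1,[-100,-140,50],(357,292)),(1,[100,-140,50],(597,197)),(1,[-58,-72,72],(324,186)),(1,[-100,140,50],(50,125))]
def px(c,q): return np.array(q)/4.2+[280,185] if c==0 else np.array(q)/4+[270,195]
def f(p): return np.concatenate([(proj(I[c],sh(p,P))[0]-px(c,q)) for c,P,q in obs])
s=least_squares(f,[500,0,0],loss='soft_l1'); print(s.x,np.round(s.fun.reshape(-1,2),1).tolist())
np.save("p.npy",s.x); p=s.x
for c,n,sc,o,sz in [(0,"s1",4.2,(280,185),0),(1,"d1",4,(270,195),0)]:
    im=cv2.imread(f"pics/{n}.png")
    for k in range(3):
        q=(proj(I[c],sh(p,[mark(k,43,75),mark(k,0,75)]))-o)*sc
        cv2.line(im,*[tuple(map(int,v)) for v in q],[(0,0,255),(0,255,0),(255,0,0)][k],1)
    for k in range(7): cv2.circle(im,tuple(map(int,(proj(I[c],sh(p,mark(k)))[0]-o)*sc)),4,(0,255,255),1)
    cv2.imwrite(f"pics/{n}o.png",im)
print(sh(p,[[33,-72,50],mark(5,53),[-58,-72,72]]))
E
```

```text
[ 5.01900268e+02 -1.01983262e+01 -1.09028789e-02] [[-59.7, -18.6], [-66.1, -17.7], [-49.2, -11.6], [-47.4, -27.6], [-49.9, -15.7], [-47.4, -13.0], [-48.2, -12.1], [-50.3, -11.0], [-53.1, -10.9], [-55.8, -12.4], [-55.6, -19.0], [-44.5, -12.6], [-46.3, -15.6], [-30.2, -16.4]]
[[ 534.11331481  -82.55383471   50.        ]
 [ 560.11131466 -128.73937361   50.        ]
 [ 443.11872347  -81.56169238   72.        ]]
```

View pics/s1o.png

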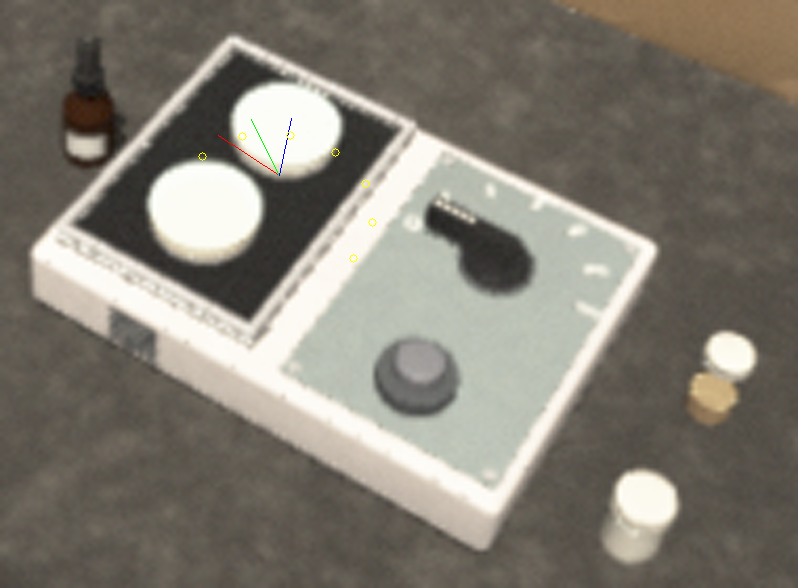

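```bash
cat > fit.py <<'E'
from h import *
from rig import optics
I=[optics.camera_info("scene"),optics.camera_info("side")]
obs=[(0,[-58,-72,72],(417,358)),(0,[-100,-140,50],(490,508)),(0,[100,-140,50],(656,250)),(0,[-100,140,50],(33,258)),
(0,mark(0),(412,222)),(0,mark(2),(490,190)),(0,mark(3),(538,203)),(0,mark(4),(577,230)),(0,mark(5),(596,268)),(0,mark(6),(588,310)),
(1,[-100,-140,50],(357,292)),(1,[100,-140,50],(597,197)),(1,[-58,-72,72],(324,186)),(1,[-100,140,50],(50,125))]
def px(c,q): return np.array(q)/4.2+[280,185] if c==0 else np.array(q)/4+[270,195]
def f(p): return np.concatenate([(proj(I[c],sh(p,P))[0]-px(c,q)) for c,P,q in obs])
s=least_squares(f,[500,0,0],x_scale=[100,100,.3]); print(s.x,np.round(s.fun.reshape(-1,2),1).tolist())
for c0 in (0,1):
    g=lambda p: np.concatenate([(proj(I[c],sh(p,P))[0]-px(c,q)) for c,P,q in obs if c==c0])
    print(c0,least_squares(g,s.x,x_scale=[100,100,.3]).x)
np.save("p.npy",s.x); p=s.x
for c,n,sc,o,sz in [(0,"s1",4.2,(280,185),0),(1,"d1",4,(270,195),0)]:
    im=cv2.imread(f"pics/{n}.png")
    for k in range(3):
        q=(proj(I[c],sh(p,[mark(k,43,75),mark(k,0,75)]))-o)*sc
        cv2.line(im,*[tuple(map(int,v)) for v in q],[(0,0,255),(0,255,0),(255,0,0)][k],1)
    for k in range(7): cv2.circle(im,tuple(map(int,(proj(I[c],sh(p,mark(k)))[0]-o)*sc)),4,(0,255,255),1)
    cv2.imwrite(f"pics/{n}o2.png",im)
print(sh(p,[[33,-72,50],mark(5,53),[-58,-72,72]]))
E
python3 fit.py
```

```text
[ 5.37892671e+02 -1.27633869e+02  1.20801652e-01] [[0.5, 0.5], [1.7, 1.8], [1.6, -1.7], [-2.1, -2.6], [-1.1, -0.0], [-0.2, 0.1], [0.0, 0.1], [-0.1, 0.8], [-0.3, 1.2], [-0.4, 0.7], [-0.1, -1.0], [1.5, -1.9], [0.8, -0.5], [-1.7, -1.5]]
0 [ 5.38207517e+02 -1.27407312e+02  1.23080365e-01]
1 [ 5.35440065e+02 -1.31533976e+02  1.10240514e-01]
[[ 579.32875844 -195.13239256   50.        ]
 [ 611.16687669 -237.50377708   50.        ]
 [ 488.99193465 -206.09862564   72.        ]]
```

View pics/s1o2.png

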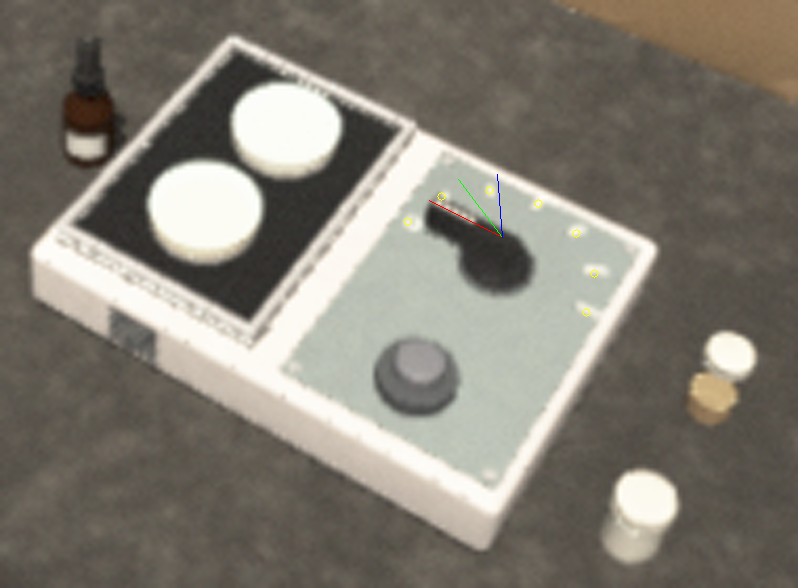

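View pics/d1o2.png

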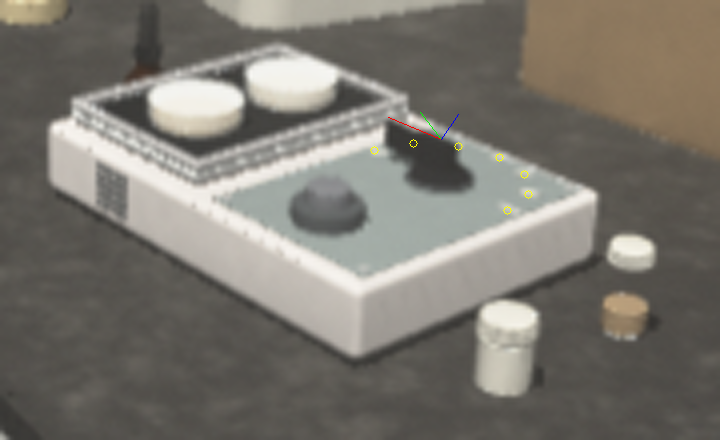

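```bash
cat > plan.py <<'E'
from h import *
from rig import r
def plan(x,y,z,yaw,smax=40,amax=7,s=None):
    s=s or r.sense(); P=np.array(s["eef_pos"]); R=Ro.from_euler('xyz',s["tcp_rot"])
    T=Ro.from_euler('xyz',[np.pi,0,yaw]); d=np.array([x,y,z])-P
    rv=(R.inv()*T).as_rotvec(degrees=True)
    n=max(1,int(np.ceil(max(np.linalg.norm(d)/smax,np.linalg.norm(rv)/amax))))
    print(n,"rows; at",P.round(1),"yaw",s["tcp_rot"].round(3),"rv",rv.round(1))
    for i in range(min(n,5)):
        Ri=R*Ro.from_rotvec(rv*i/n,degrees=True)
        print(np.r_[Ri.inv().apply(d/n),rv/n].round(1).tolist())
E
python3 - <<'E'
from plan import *
p=np.load("p.npy"); print(p, sh(p,[[3,-39,0]]))
x,y,_=sh(p,[[3,-39,0]])[0]
plan(x,y,231,p[2]+np.pi/2)
E
```

```text
[ 5.37892671e+02 -1.27633869e+02  1.20801652e-01] [[ 545.57062212 -165.98812671    0.        ]]
22 rows; at [173.7 600.  230.7] yaw [-3.141  0.     2.86 ] rv [-0.1  0.  66.9]
[-25.9, -28.7, 0.0, -0.0, 0.0, 3.0]
[-27.4, -27.3, 0.0, -0.0, 0.0, 3.0]
[-28.8, -25.8, 0.0, -0.0, 0.0, 3.0]
[-30.2, -24.3, 0.0, -0.0, 0.0, 3.0]
[-31.4, -22.6, 0.0, -0.0, 0.0, 3.0]
```

```bash
cat > go.py <<'E'
from plan import *
p=np.load("p.npy");x,y,_=sh(p,[[3,-39,0]])[0]
plan(x,y,231,p[2]+np.pi/2)
E
python3 -m jog '255 -25.9 -28.7 0 0 0 3; 255 -27.4 -27.3 0 0 0 3; 255 -28.8 -25.8 0 0 0 3; 255 -30.2 -24.3 0 0 0 3; 255 -31.4 -22.6 0 0 0 3' 20; python3 go.py
```

```text
clock: 0.57
eef_pos: [257.4, 425.8, 228.3]
tcp_rot: [-3.141, -0.001, 2.596]
contact_force: [0.8, -0.5, 0.1]
opening: 0.297
17 rows; at [257.4 425.8 228.3] yaw [-3.141e+00 -1.000e-03  2.596e+00] rv [-0.1 -0.1 51.8]
[-32.5, -21.0, -0.2, -0.0, -0.0, 3.0]
[-33.6, -19.2, -0.2, -0.0, -0.0, 3.0]
[-34.6, -17.4, -0.2, -0.0, -0.0, 3.0]
[-35.5, -15.5, -0.2, -0.0, -0.0, 3.0]
[-36.2, -13.6, -0.2, -0.0, -0.0, 3.0]
```

```bash
python3 -m jog '255 -32.5 -21 -0.2 0 0 3; 255 -33.6 -19.2 -0.2 0 0 3; 255 -34.6 -17.4 -0.2 0 0 3; 255 -35.5 -15.5 -0.2 0 0 3; 255 -36.2 -13.6 -0.2 0 0 3'; python3 go.py
```

```text
clock: 0.98
eef_pos: [342.7, 242.4, 228.6]
tcp_rot: [-3.141, -0.001, 2.324]
contact_force: [1.1, -1.1, 0.5]
opening: 0.003
12 rows; at [342.7 242.4 228.6] yaw [-3.141e+00 -1.000e-03  2.324e+00] rv [-0.1 -0.  36.2]
[-36.4, -10.9, -0.2, -0.0, -0.0, 3.0]
[-36.9, -9.0, -0.2, -0.0, -0.0, 3.0]
[-37.3, -7.0, -0.2, -0.0, -0.0, 3.0]
[-37.7, -5.1, -0.2, -0.0, -0.0, 3.0]
[-37.9, -3.1, -0.2, -0.0, -0.0, 3.0]
```

```bash
python3 -m jog '255 -36.4 -10.9 -0.2 0 0 3; 255 -36.9 -9 -0.2 0 0 3; 255 -37.3 -7 -0.2 0 0 3; 255 -37.7 -5.1 -0.2 0 0 3; 255 -37.9 -3.1 -0.2 0 0 3'; python3 go.py
```

```text
clock: 1.4
eef_pos: [427.8, 62.3, 230.1]
tcp_rot: [3.141, -0.0, 2.049]
contact_force: [1.0, 0.2, -0.1]
opening: -0.001
7 rows; at [427.8  62.3 230.1] yaw [ 3.141 -0.     2.049] rv [ 0.  -0.  20.5]
[-36.7, -0.1, -0.1, 0.0, -0.0, 2.9]
[-36.6, 1.8, -0.1, 0.0, -0.0, 2.9]
[-36.5, 3.7, -0.1, 0.0, -0.0, 2.9]
[-36.3, 5.5, -0.1, 0.0, -0.0, 2.9]
[-35.9, 7.4, -0.1, 0.0, -0.0, 2.9]
```

```bash
python3 -m jog '255 -36.7 -0.1 0 0 0 2.9; 255 -36.6 1.8 0 0 0 2.9; 255 -36.5 3.7 0 0 0 2.9; 255 -36.3 5.5 0 0 0 2.9; 255 -35.9 7.4 0 0 0 2.9'; python3 go.py
python3 - <<'E'
from h import *
from rig import r,optics
i=optics.camera_info("wrist"); im=optics.grab_frame("wrist")[:,:,::-1].copy()
import pickle; pickle.dump(i,open("w1.pkl","wb"))
cv2.imwrite("pics/w1raw.png",im)
p=np.load("p.npy")
for k in range(7): cv2.circle(im,tuple(map(int,proj(i,sh(p,mark(k)))[0])),4,(0,255,255),1)
cv2.circle(im,tuple(map(int,proj(i,sh(p,[-58,-72,72]))[0])),4,(0,255,255),1)
cv2.imwrite("pics/w1.png",cv2.resize(im,(800,500)))
E
```

```text
clock: 1.82
eef_pos: [512.8, -111.6, 230.2]
tcp_rot: [3.14, -0.001, 1.781]
contact_force: [0.7, 0.3, 0.3]
opening: 0.0
2 rows; at [ 512.8 -111.6  230.2] yaw [ 3.140e+00 -1.000e-03  1.781e+00] rv [ 0.1 -0.   5.1]
[-30.0, 10.3, -0.4, 0.0, -0.0, 2.6]
[-29.5, 11.7, -0.4, 0.0, -0.0, 2.6]
```

View pics/w1.png

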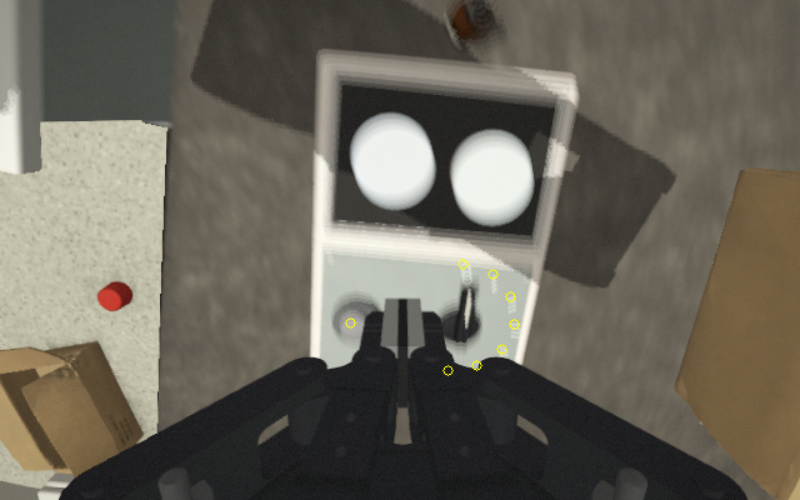

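```bash
python3 -m jog '255 -30 10.3 0 0 0 2.6; 255 -29.5 11.7 0 0 0 2.6; 255 0 0 0 0 0 0;255 0 0 0 0 0 0'; python3 go.py
python3 - <<'E'
from h import *
from rig import r,optics
i=optics.camera_info("wrist"); im=optics.grab_frame("wrist")[:,:,::-1].copy()
import pickle; pickle.dump(i,open("w2.pkl","wb"))
cv2.imwrite("pics/w2raw.png",im)
p=np.load("p.npy")
for k in range(7): cv2.circle(im,tuple(map(int,proj(i,sh(p,mark(k)))[0])),4,(0,255,255),1)
cv2.circle(im,tuple(map(int,proj(i,sh(p,[-58,-72,72]))[0])),4,(0,255,255),1)
cv2.imwrite("pics/w2.png",cv2.resize(im[100:350,150:500],(798,570),interpolation=cv2.INTER_CUBIC))
cv2.imwrite("pics/sc2.png",optics.grab_frame("scene")[:,:,::-1])
E
```

```text
clock: 2.2
eef_pos: [549.8, -177.7, 229.4]
tcp_rot: [3.139, 0.002, 1.675]
contact_force: [0.1, 0.2, -0.1]
opening: -0.002
1 rows; at [ 549.8 -177.7  229.4] yaw [3.139e+00 2.000e-03 1.675e+00] rv [ 0.2  0.1 -0.9]
[12.1, -3.0, -1.7, 0.2, 0.1, -0.9]
```

View pics/w2.png

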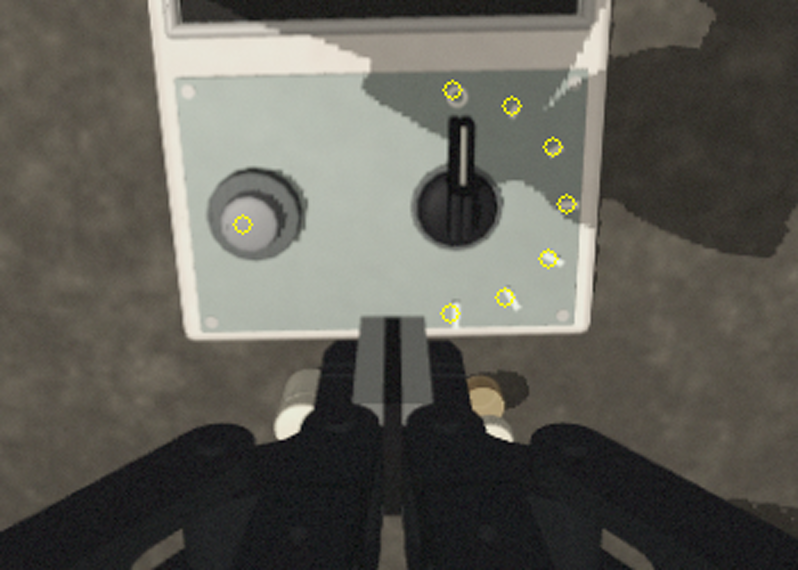

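Run:
```python
from h import *
import pickle
i=pickle.load(open("w2.pkl","rb")); p=np.load("p.npy")
o=[([-58,-72,72],(249,223)),(mark(0),(457,96)),(mark(4),(552,260)),(mark(5),(509,299)),(mark(6),(456,313)),
   ([33,-72,58],(457,206)),(mark(0,43,75),(461,117))]
px=lambda q: np.array(q)/2.28+[150,100]
f=lambda p:np.concatenate([proj(i,sh(p,P))[0]-px(q) for P,q in o])
s=least_squares(f,p,x_scale=[100,100,.3]);print(s.x,s.fun.reshape(-1,2).round(1).tolist())
print(p)
np.save("pw.npy",s.x); a=(s.x*2+p)/3; np.save("pf.npy",a); print(a, sh(a,[[33,-72,50],[-58,-72,72]]))
```

```text
[ 5.40265713e+02 -1.26804128e+02  1.16708817e-01] [[-0.6, 0.1], [0.0, -3.0], [0.4, -0.5], [0.4, -0.6], [-0.8, -0.4], [0.0, 2.1], [0.5, 2.2]]
[ 5.37892671e+02 -1.27633869e+02  1.20801652e-01]
[ 5.39474699e+02 -1.27080708e+02  1.18073095e-01] [[ 580.72645913 -194.69204076   50.        ]
 [ 490.36004967 -205.41174416   72.        ]]
```

```bash
cat > arc.py <<'E'
import sys
from plan import *
p=np.load("pf.npy")
def pose(a,u,t,z):
    a=np.radians(a); q=[33+u*np.sin(a)+t*np.cos(a), -72+u*np.cos(a)-t*np.sin(a), z]
    w=sh(p,[q])[0]; return w, p[2]+np.pi/2-a
def status():
    s=r.sense(); P=s["eef_pos"]; yaw=s["tcp_rot"][2]; 
    d=Ro.from_euler('z',-p[2]).apply(P-np.r_[p[:2],0])-[33,-72,0]
    a=p[2]+np.pi/2-yaw
    u=d[0]*np.sin(a)+d[1]*np.cos(a); t=d[0]*np.cos(a)-d[1]*np.sin(a)
    print("a %.1f u %.1f t %.1f z %.1f"%(np.degrees(a),u,t,P[2]),"F",s["contact_force"].round(1),"tq",s["wrist_torque"].round(2),"clk",s["clock"].round(2),"j6",s["qpos"][5].round(2))
    return np.degrees(a),u,t,P[2]
def arc(a1,u1,t1,z1,n):
    a0,u0,t0,z0=status(); s=r.sense(); R=Ro.from_euler('xyz',s["tcp_rot"]); P=s["eef_pos"]
    for k in range(1,n+1):
        f=k/n; w,yaw=pose(a0+f*(a1-a0),u0+f*(u1-u0),t0+f*(t1-t0),z0+f*(z1-z0)); T=Ro.from_euler('xyz',[np.pi,0,yaw])
        print(' '.join(map(str,np.r_[R.inv().apply(w-P),(R.inv()*T).as_rotvec(degrees=True)].round(1)))); P,R=w,T
if len(sys.argv)>1: arc(*map(float,sys.argv[1:5]),int(sys.argv[5]))
else: status()
E
python3 arc.py 0 33 -25 110 5
```

```text
Traceback (most recent call last):
  File "arc.py", line 19, in <module>
    if len(sys.argv)>1: arc(*map(float,sys.argv[1:5]),int(sys.argv[5]))
                        ~~~^^^^^^^^^^^^^^^^^^^^^^^^^^^^^^^^^^^^^^^^^^^^
  File "arc.py", line 15, in arc
    a0,u0,t0,z0=status(); s=r.sense(); R=Ro.from_euler('xyz',s["tcp_rot"]); P=s["eef_pos"]
                ~~~~~~^^
  File "arc.py", line 12, in status
    print("a %.1f u %.1f t %.1f z %.1f"%(np.degrees(a),u,t,P[2]),"F",s["contact_force"].round(1),"tq",s["wrist_torque"].round(2),"clk",s["clock"].round(2),"j6",s["qpos"][5].round(2))
                                                                                                                                       ^^^^^^^^^^^^^^^^
AttributeError: 'float' object has no attribute 'round'
```

```bash
sed -i 's/s\["clock"\].round(2)/round(s["clock"],2)/' arc.py
python3 arc.py 0 33 -25 110 5
```

```text
a 0.7 u 21.2 t -29.2 z 229.5 F [ 0.3 -0.2  0.7] tq [ 0.03 -0.01  0.03] clk 2.3 j6 -0.42
2.3 0.7 23.9 0.2 0.2 -0.1
2.3 0.8 23.9 0.0 0.0 -0.1
2.3 0.8 23.9 0.0 0.0 -0.1
2.3 0.8 23.9 -0.0 0.0 -0.1
2.3 0.8 23.9 -0.0 0.0 -0.1
```

```bash
python3 -m jog '255 2.3 0.7 24 0 0 -0.1; 255 2.3 0.8 24 0 0 -0.1; 255 2.3 0.8 24 0 0 -0.1; 255 2.3 0.8 24 0 0 -0.1; 255 2.3 0.8 24 0 0 -0.1'; python3 arc.py 0 33 -25 62 3
```

```text
clock: 2.72
eef_pos: [554.5, -160.4, 112.5]
tcp_rot: [3.128, 0.006, 1.693]
contact_force: [0.2, -0.3, -1.3]
opening: 0.001
a -0.2 u 37.3 t -21.9 z 112.5 F [ 0.2 -0.3 -1.3] tq [-0.02  0.08 -0.03] clk 2.72 j6 -0.41
-1.3 -1.2 16.8 0.8 0.4 0.1
-1.4 -1.0 16.8 0.0 -0.0 0.1
-1.4 -1.0 16.8 -0.0 -0.0 0.1
```

```bash
python3 -m jog '255 -1.3 -1.2 16 0.8 0.4 0.1; 255 -1.3 -1 10 0 0 0; 255 0 0 0 0 0 0'; python3 arc.py 0 32 -25 62 3
```

```text
clock: 2.97
eef_pos: [548.0, -157.9, 81.3]
tcp_rot: [-3.134, -0.005, 1.697]
contact_force: [-1.2, -0.7, 0.6]
opening: 0.0
a -0.5 u 40.6 t -27.8 z 81.3 F [-1.2 -0.7  0.6] tq [ 0.03  0.   -0.05] clk 2.97 j6 -0.41
-2.8 1.1 6.4 -0.5 -0.3 0.2
-2.8 1.0 6.4 0.0 -0.0 0.2
-2.8 1.0 6.4 -0.0 -0.0 0.2
```

```bash
python3 -m jog '255 -2.8 1 6.4 -0.5 -0.3 0.2; 255 -2.8 1 6.4 0 0 0.2; 255 -2.8 1 6 0 0 0.2; 255 0 0 0 0 0 0; 255 0 0 0 0 0 0'; python3 arc.py 0 32 -20 62 1
python3 - <<'E'
from h import *
from rig import r,optics
a=optics.grab_frame("scene")[:,:,::-1][185:325,280:470]; cv2.imwrite("pics/s3.png",cv2.resize(a,None,fx=4.2,fy=4.2,interpolation=cv2.INTER_CUBIC))
cv2.imwrite("pics/w3.png",optics.grab_frame("wrist")[:,:,::-1])
E
```

```text
clock: 3.38
eef_pos: [553.0, -164.5, 64.7]
tcp_rot: [3.138, 0.002, 1.69]
contact_force: [-1.1, 0.3, -0.2]
opening: -0.001
a -0.0 u 33.3 t -23.9 z 64.7 F [-1.1  0.3 -0.2] tq [ 0.01 -0.01  0.01] clk 3.38 j6 -0.41
-1.2 4.0 2.7 0.2 0.1 0.0
```

View pics/s3.png

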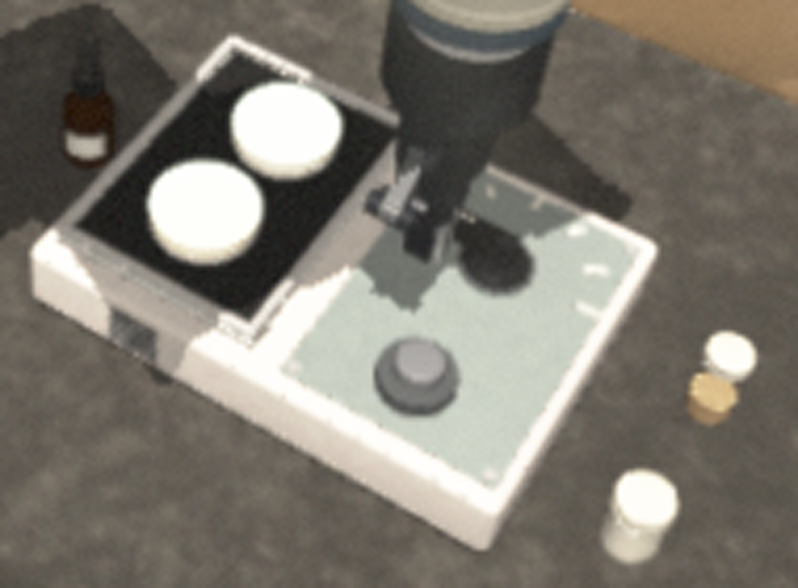

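View pics/w3.png

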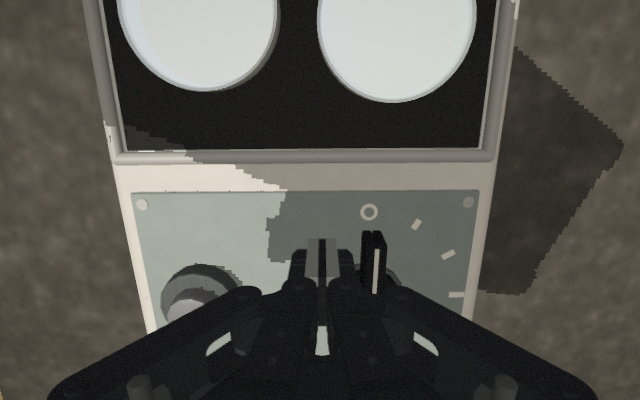

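```bash
python3 -m jog '255 -0.8 3 1.5 0.2 0.1 0; 255 0 3 0.5 0 0 0; 255 0 0 0 0 0 0'; python3 arc.py 20 32 -18 62.5 5
python3 - <<'E'
from h import *
from rig import r,optics
cv2.imwrite("pics/w4.png",optics.grab_frame("wrist")[150:350,180:500,::-1])
E
```

```text
clock: 3.73
eef_pos: [559.9, -164.8, 63.7]
tcp_rot: [3.14, 0.0, 1.689]
contact_force: [-0.6, -0.0, 0.3]
opening: -0.001
a -0.0 u 32.2 t -17.1 z 63.7 F [-0.6 -0.   0.3] tq [0.05 0.14 0.05] clk 3.73 j6 -0.41
1.1 2.1 0.2 0.1 0.0 4.0
1.1 2.1 0.2 0.0 -0.0 4.0
1.1 2.1 0.2 0.0 -0.0 4.0
1.1 2.1 0.2 -0.0 -0.0 4.0
1.1 2.1 0.2 -0.0 -0.0 4.0
```

View pics/w4.png

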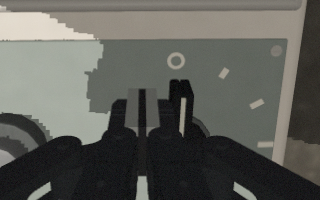

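```bash
python3 -m jog '255 1.1 2.2 0.2 0 0 4; 255 1.1 2.2 0.2 0 0 4; 255 1.1 2.2 0.2 0 0 4; 255 1.1 2.2 0.2 0 0 4; 255 1.1 2.2 0.2 0 0 4'; python3 arc.py 40 32 -17 62.5 5
python3 - <<'E'
from h import *
from rig import r,optics
cv2.imwrite("pics/w5.png",optics.grab_frame("wrist")[150:350,180:500,::-1])
E
```

```text
clock: 4.2
eef_pos: [570.2, -159.3, 62.8]
tcp_rot: [-3.141, -0.0, 1.328]
contact_force: [-0.0, -0.4, -0.1]
opening: -0.001
a 20.7 u 31.9 t -18.7 z 62.8 F [-0.  -0.4 -0.1] tq [ 0.03  0.03 -0.04] clk 4.2 j6 -0.03
1.2 2.5 0.0 -0.0 -0.0 3.9
1.2 2.5 0.1 0.0 -0.0 3.9
1.1 2.5 0.1 -0.0 -0.0 3.9
1.1 2.5 0.1 0.0 -0.0 3.9
1.1 2.5 0.1 0.0 -0.0 3.9
```

View pics/w5.png

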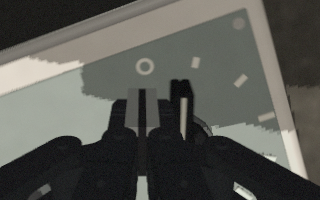

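```bash
python3 -m jog '255 1.2 2.5 0 0 0 4; 255 1.2 2.5 0 0 0 4; 255 1.1 2.5 0 0 0 4; 255 1.1 2.5 0 0 0 4; 255 0 0 0 0 0 0'; python3 arc.py 60 32 -17 62.5 5
python3 - <<'E'
from h import *
from rig import r,optics
cv2.imwrite("pics/w6.png",cv2.resize(optics.grab_frame("wrist")[150:350,180:500,::-1],None,fx=2,fy=2))
E
```

```text
clock: 4.67
eef_pos: [581.4, -157.9, 62.8]
tcp_rot: [-3.14, 0.0, 1.039]
contact_force: [-0.8, 0.3, 0.7]
opening: -0.002
a 37.2 u 32.0 t -18.1 z 62.8 F [-0.8  0.3  0.7] tq [-0.    0.    0.02] clk 4.67 j6 0.26
1.3 2.8 0.1 -0.1 0.0 4.6
1.3 2.8 0.1 0.0 -0.0 4.6
1.3 2.8 0.1 0.0 -0.0 4.6
1.3 2.8 0.1 -0.0 -0.0 4.6
1.2 2.8 0.1 0.0 -0.0 4.6
```

View pics/w6.png

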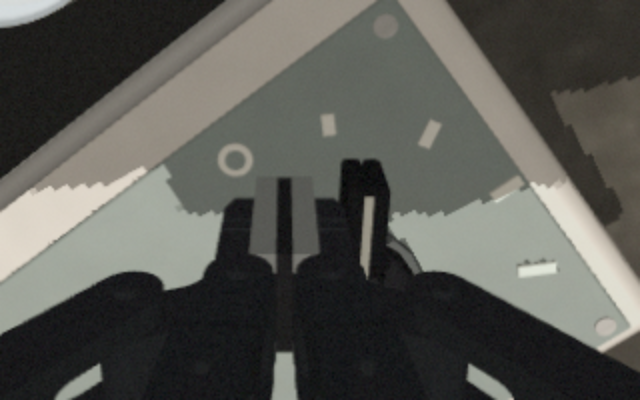

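```bash
python3 -m jog '255 1.3 2.8 0 0 0 4.5; 255 1.3 2.8 0 0 0 4.5; 255 1.3 2.8 0 0 0 4.5; 255 0 0 0 0 0 0'; python3 arc.py 80 32 -17 62.5 5
python3 - <<'E'
from h import *
from rig import r,optics
cv2.imwrite("pics/w7.png",cv2.resize(optics.grab_frame("wrist")[150:350,180:500,::-1],None,fx=2,fy=2))
E
```

```text
clock: 5.05
eef_pos: [589.6, -159.3, 62.7]
tcp_rot: [-3.139, 0.001, 0.812]
contact_force: [0.3, -0.5, -0.2]
opening: -0.001
a 50.2 u 31.8 t -18.0 z 62.7 F [ 0.3 -0.5 -0.2] tq [-0.02  0.01 -0.01] clk 5.05 j6 0.49
1.7 3.6 0.0 -0.1 0.1 6.0
1.7 3.6 0.0 0.0 -0.0 6.0
1.7 3.6 0.0 -0.0 -0.0 6.0
1.7 3.6 0.0 0.0 -0.0 6.0
1.6 3.6 0.0 0.0 -0.0 6.0
```

View pics/w7.png

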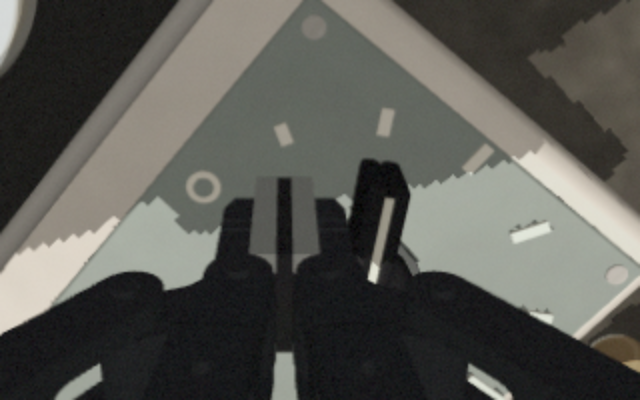

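```bash
python3 -m jog '255 1.7 3.6 0 0 0 6; 255 1.7 3.6 0 0 0 6; 255 1.7 3.6 0 0 0 6; 255 1.7 3.6 0 0 0 6; 255 1.6 3.6 0 0 0 6';python3 -m jog '255 0 0 0 0 0 0'; python3 arc.py 110 32 -17 62.5 5
python3 - <<'E'
from h import *
from rig import r,optics
cv2.imwrite("pics/w8.png",cv2.resize(optics.grab_frame("wrist")[150:350,180:500,::-1],None,fx=2,fy=2))
E
```

```text
clock: 5.52
eef_pos: [604.3, -167.9, 62.2]
tcp_rot: [-3.137, 0.004, 0.3]
contact_force: [-0.0, -0.8, 0.4]
opening: 0.003
clock: 5.6
eef_pos: [604.6, -168.2, 62.3]
tcp_rot: [-3.138, 0.004, 0.3]
contact_force: [-0.9, 0.1, 0.1]
opening: -0.001
a 79.6 u 30.7 t -18.2 z 62.3 F [-0.9  0.1  0.1] tq [-0.03 -0.02 -0.04] clk 5.6 j6 1.0
2.0 3.6 -0.1 -0.2 0.2 6.1
2.0 3.7 -0.0 0.0 -0.0 6.1
1.9 3.7 -0.0 0.0 -0.0 6.1
1.9 3.7 -0.0 -0.0 -0.0 6.1
1.9 3.7 -0.0 0.0 -0.0 6.1
```

View pics/w8.png

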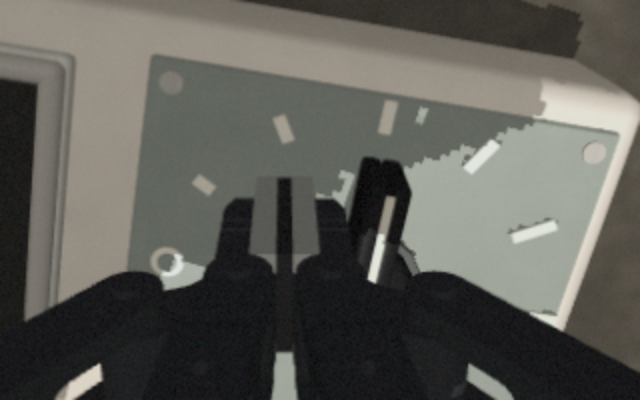

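Speed 3 now (pointer ~10° ahead of the tool, aimed at the third bar, (388,118)). Next click to speed 4.

```bash
python3 -m jog '255 2 3.6 0 -0.2 0.2 6; 255 2 3.7 0 0 0 6; 255 1.9 3.7 0 0 0 6; 255 1.9 3.7 0 0 0 6; 255 1.9 3.7 0 0 0 6';python3 -m jog '255 0 0 0 0 0 0'; python3 arc.py 139 32 -18 62.5 6
python3 - <<'E'
from h import *
from rig import r,optics
cv2.imwrite("pics/w9.png",cv2.resize(optics.grab_frame("wrist")[150:350,180:500,::-1],None,fx=2,fy=2))
E
```

```text
clock: 6.07
eef_pos: [613.5, -183.4, 61.9]
tcp_rot: [-3.14, 0.004, -0.201]
contact_force: [-0.2, 0.0, 0.3]
opening: 0.005
clock: 6.15
eef_pos: [613.4, -183.8, 61.9]
tcp_rot: [-3.14, 0.003, -0.2]
contact_force: [0.0, -1.0, 0.9]
opening: 0.0
a 108.2 u 29.9 t -17.1 z 61.9 F [ 0.  -1.   0.9] tq [-0.02 -0.02 -0.01] clk 6.15 j6 1.48
1.8 2.6 -0.1 -0.1 0.2 5.1
1.8 2.7 -0.1 0.0 -0.0 5.1
1.8 2.7 -0.1 -0.0 -0.0 5.1
1.8 2.7 -0.1 0.0 -0.0 5.1
1.8 2.8 -0.1 -0.0 -0.0 5.1
1.8 2.8 -0.1 0.0 -0.0 5.1
```

View pics/w9.png

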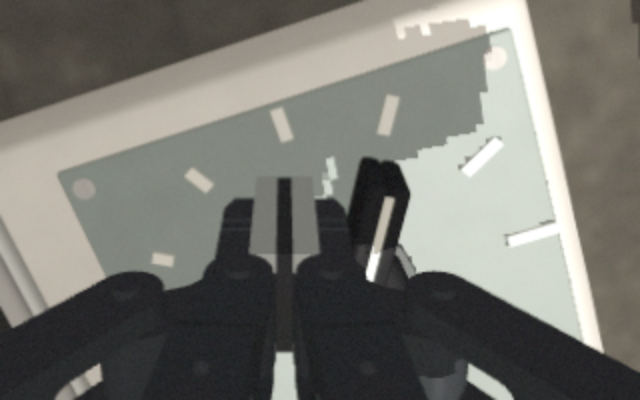

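```bash
python3 -m jog '255 1.8 2.6 0 0 0.2 5; 255 1.8 2.7 0 0 0 5; 255 1.8 2.7 0 0 0 5; 255 1.4 2.2 0 0 0 4; 255 1.4 2.2 0 0 0 4';python3 -m jog '255 0 0 0 0 0 0'; python3 arc.py 139 32 -18 62.5 6
python3 - <<'E'
from h import *
from rig import r,optics
cv2.imwrite("pics/w10.png",cv2.resize(optics.grab_frame("wrist")[150:350,180:500,::-1],None,fx=2,fy=2))
E
```

```text
clock: 6.62
eef_pos: [614.8, -195.4, 61.5]
tcp_rot: [-3.14, 0.003, -0.57]
contact_force: [1.1, 0.2, 0.1]
opening: 0.003
clock: 6.7
eef_pos: [614.5, -195.4, 61.6]
tcp_rot: [-3.14, 0.004, -0.567]
contact_force: [0.9, 0.2, 0.2]
opening: 0.003
a 129.2 u 28.9 t -17.6 z 61.6 F [0.9 0.2 0.2] tq [0.02 0.02 0.07] clk 6.7 j6 1.82
1.0 0.8 -0.2 -0.1 0.2 1.6
1.0 0.8 -0.2 0.0 -0.0 1.6
1.0 0.8 -0.2 0.0 -0.0 1.6
1.0 0.8 -0.2 -0.0 -0.0 1.6
1.0 0.8 -0.2 0.0 -0.0 1.6
1.0 0.8 -0.2 -0.0 -0.0 1.6
```

View pics/w10.png

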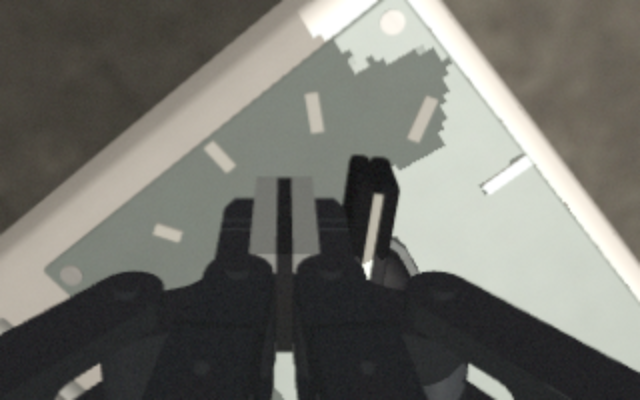

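```bash
python3 -m jog '255 0.9 1.1 0 0 0 2; 255 0.9 1.1 0 0 0 2; 255 0.9 1.1 0 0 0 2; 255 0 0 0 0 0 0'; python3 arc.py
python3 - <<'E'
from h import *
from rig import r,optics
cv2.imwrite("pics/w11.png",cv2.resize(optics.grab_frame("wrist")[150:350,180:500,::-1],None,fx=2,fy=2))
E
```

```text
clock: 7.08
eef_pos: [613.7, -198.2, 61.3]
tcp_rot: [-3.14, 0.005, -0.644]
contact_force: [0.1, 0.2, -0.5]
opening: -0.007
a 133.7 u 28.4 t -17.0 z 61.3 F [ 0.1  0.2 -0.5] tq [-0.    0.01  0.01] clk 7.08 j6 1.9
```

View pics/w11.png

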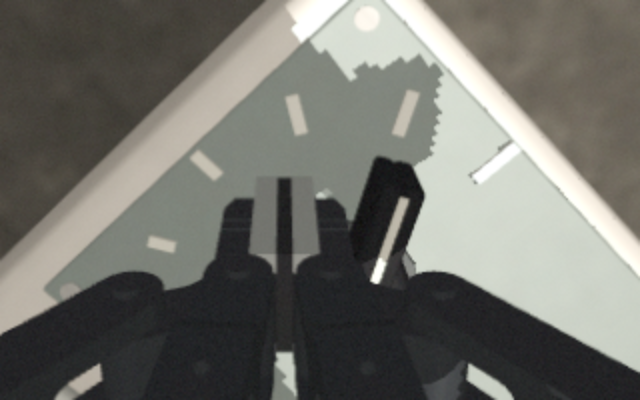

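```bash
python3 -m jog '255 0 -4 -2 0 0 0; 255 0 -4 -10 0 0 0; 255 0 0 -25 0 0 0; 255 0 0 -20 0 0 0; 255 0 0 0 0 0 0'
python3 - <<'E'
from plan import *
from rig import r,optics
p=np.load("pf.npy"); s=r.sense(); x,y,_=sh(p,[[-58,-72,0]])[0]
plan(x,y,s["eef_pos"][2],s["tcp_rot"][2],smax=30)
a=optics.grab_frame("scene")[:,:,::-1][185:325,280:470]; cv2.imwrite("pics/s12.png",cv2.resize(a,None,fx=4.2,fy=4.2,interpolation=cv2.INTER_CUBIC))
i=optics.camera_info("wrist"); im=optics.grab_frame("wrist")[:,:,::-1].copy()
cv2.circle(im,tuple(map(int,proj(i,sh(p,[-58,-72,72]))[0])),4,(0,255,255),1)
cv2.imwrite("pics/w12.png",im)
E
```

```text
clock: 7.55
eef_pos: [618.2, -189.2, 120.7]
tcp_rot: [-3.141, 0.009, -0.627]
contact_force: [0.9, -0.8, 0.4]
opening: -0.003
5 rows; at [ 618.2 -189.2  120.7] yaw [-3.141  0.009 -0.627] rv [-0.   0.5 -0. ]
[-18.8, 17.6, 0.2, -0.0, 0.1, -0.0]
[-18.8, 17.6, 0.1, -0.0, 0.1, -0.0]
[-18.8, 17.6, 0.1, -0.0, 0.1, -0.0]
[-18.8, 17.6, 0.1, -0.0, 0.1, -0.0]
[-18.8, 17.6, 0.0, -0.0, 0.1, -0.0]
```

View pics/s12.png

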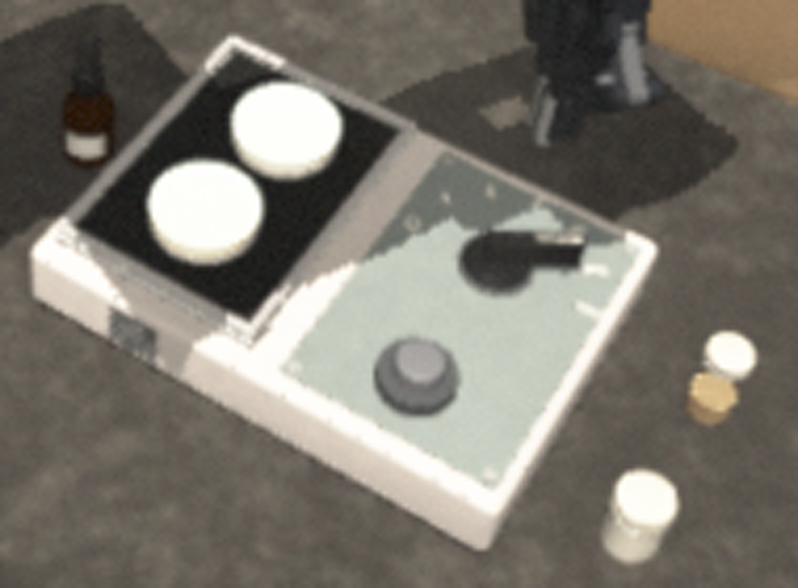

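View pics/w12.png

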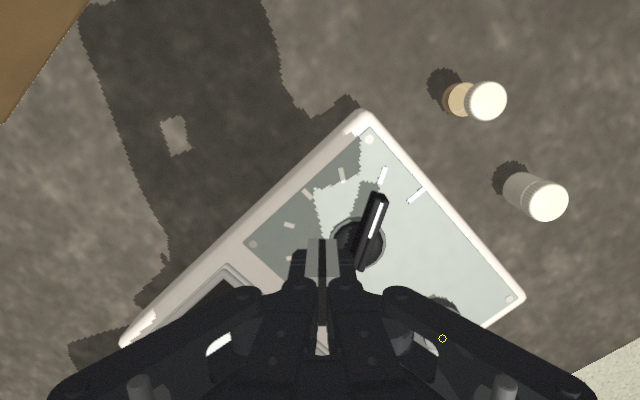

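```bash
python3 -m jog '255 -18.8 17.6 0.2 0 0.1 0; 255 -18.8 17.6 0.1 0 0.1 0; 255 -18.8 17.6 0.1 0 0.1 0; 255 -18.8 17.6 0.1 0 0.1 0; 255 -18.8 17.6 0 0 0.1 0'
python3 -m jog '255 0 0 0 0 0 0; 255 0 0 0 0 0 0';cat > b.py <<'E'
from plan import *
p=np.load("pf.npy"); s=r.sense(); x,y,_=sh(p,[[-58,-72,0]])[0]
print(x,y); plan(x,y,80,s["tcp_rot"][2],smax=15); print(s["contact_force"].round(1))
E
python3 b.py;  python3 - <<'E'
from h import *
from rig import r,optics
p=np.load("pf.npy")
i=optics.camera_info("wrist"); im=optics.grab_frame("wrist")[:,:,::-1].copy()
cv2.circle(im,tuple(map(int,proj(i,sh(p,[-58,-72,72]))[0])),4,(0,255,255),1)
cv2.imwrite("pics/w13.png",im)
im=optics.grab_frame("side")[:,:,::-1].copy()[150:305,270:450]
cv2.imwrite("pics/d13.png",cv2.resize(im,None,fx=4,fy=4,interpolation=cv2.INTER_CUBIC)[:600])
E
```

```text
clock: 8.07
eef_pos: [487.7, -203.3, 114.2]
tcp_rot: [-3.141, 0.003, -0.619]
contact_force: [0.6, 0.1, -0.1]
opening: -0.001
clock: 8.23
eef_pos: [481.0, -202.3, 112.1]
tcp_rot: [3.14, 0.01, -0.619]
contact_force: [1.2, -1.1, 0.6]
opening: 0.0
490.36004966500536 -205.41174415841604
3 rows; at [ 481.  -202.3  112.1] yaw [ 3.14   0.01  -0.619] rv [0.1 0.6 0. ]
[3.3, -1.0, 10.7, 0.0, 0.2, 0.0]
[3.2, -1.0, 10.7, 0.0, 0.2, 0.0]
[3.2, -1.0, 10.7, 0.0, 0.2, 0.0]
[ 1.2 -1.1  0.6]
```

View pics/w13.png

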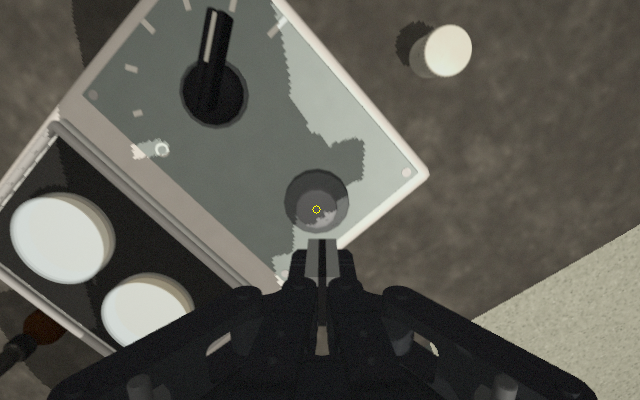

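View pics/d13.png

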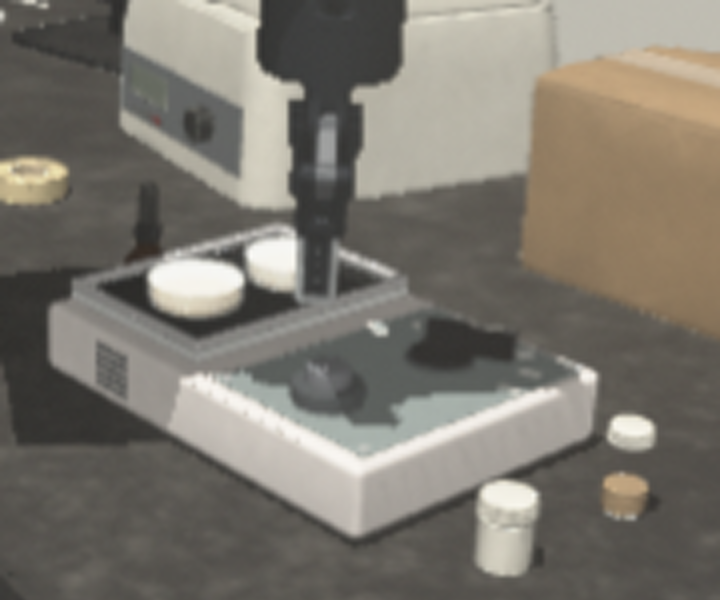

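```bash
python3 -m jog '255 3.3 -1 10 0 0.2 0; 255 3.2 -1 10 0 0.2 0; 255 3.2 -1 7 0 0.2 0; 255 0 0 0 0 0 0; 255 0 0 0 0 0 0'
python3 b.py;  python3 - <<'E'
from h import *
from rig import r,optics
cv2.imwrite("pics/w14.png",optics.grab_frame("wrist")[:,:,::-1])
E
```

```text
clock: 8.75
eef_pos: [495.8, -205.3, 80.7]
tcp_rot: [3.14, -0.003, -0.616]
contact_force: [-0.4, -0.3, -0.2]
opening: -0.001
490.36004966500536 -205.41174415841604
1 rows; at [ 495.8 -205.3   80.7] yaw [ 3.14e+00 -3.00e-03 -6.16e-01] rv [ 0.1 -0.1 -0. ]
[-4.4, 3.2, 0.7, 0.1, -0.1, -0.0]
[-0.4 -0.3 -0.2]
```

View pics/w14.png

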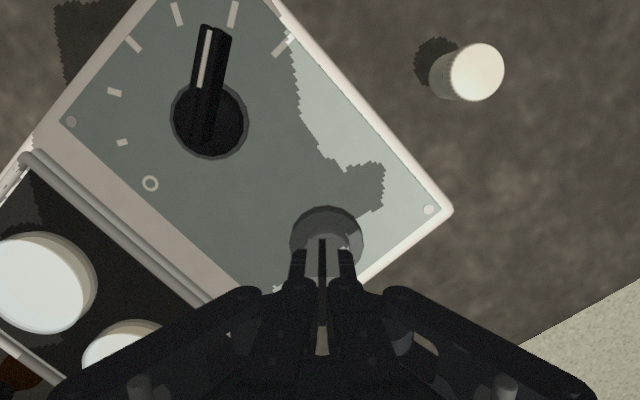

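```bash
python3 -m jog '255 -3.5 2.6 2 0 0 0; 255 0 0 3 0 0 0; 255 0 0 3 0 0 0; 255 0 0 0 0 0 0'
python3 b.py
```

```text
clock: 9.13
eef_pos: [491.1, -205.4, 72.3]
tcp_rot: [3.14, -0.003, -0.616]
contact_force: [-0.3, 0.7, 0.2]
opening: -0.003
490.36004966500536 -205.41174415841604
1 rows; at [ 491.1 -205.4   72.3] yaw [ 3.14e+00 -3.00e-03 -6.16e-01] rv [ 0.1 -0.1 -0. ]
[-0.6, 0.5, -7.7, 0.1, -0.1, -0.0]
[-0.3  0.7  0.2]
```

```bash
python3 -m jog '255 0 0 2 0 0 0; 255 0 0 2 0 0 0; 255 0 0 2 0 0 0; 255 0 0 0 0 0 0'; python3 -m jog '255 0 0 1 0 0 0; 255 0 0 0.5 0 0 0'
```

```text
clock: 9.47
eef_pos: [491.3, -205.5, 66.7]
tcp_rot: [3.141, -0.003, -0.616]
contact_force: [-1.7, 0.9, 4.8]
opening: -0.003
clock: 9.63
eef_pos: [491.4, -205.5, 65.9]
tcp_rot: [3.141, -0.003, -0.616]
contact_force: [-4.5, 2.6, 13.2]
opening: -0.001
```

```bash
python3 -m jog '255 0 0 0.5 0 0 0; 255 0 0 -5 0 0 0; 255 0 0 -10 0 0 0; 255 0 0 -25 0 0 0; 255 0 0 -30 0 0 0'
python3 -m jog '255 -30 0 -20 0 0 0; 255 -30 0 -20 0 0 0;255 -30 0 -20 0 0 0;255 0 0 0 0 0 0; 255 0 0 0 0 0 0'
python3 - <<'E'
from h import *
from rig import r,optics
p=np.load("p.npy");i=optics.camera_info("scene")
a=optics.grab_frame("scene")[:,:,::-1]; b=cv2.resize(a[185:325,280:470],None,fx=4.2,fy=4.2,interpolation=cv2.INTER_CUBIC)
q=(proj(i,sh(p,[mark(5,43,75),mark(5,0,75)]))-[280,185])*4.2
cv2.line(b,*[tuple(map(int,v)) for v in q],(0,0,255),1)
cv2.imwrite("pics/s15.png",b); cv2.imwrite("pics/s15f.png",a)
cv2.imwrite("pics/w15.png",optics.grab_frame("wrist")[:,:,::-1])
E
```

```text
clock: 10.05
eef_pos: [488.0, -204.0, 133.8]
tcp_rot: [3.139, 0.005, -0.616]
contact_force: [0.7, -0.8, 1.1]
opening: 0.001
clock: 10.47
eef_pos: [415.9, -152.0, 204.2]
tcp_rot: [3.141, -0.007, -0.617]
contact_force: [0.2, -0.1, 0.1]
opening: 0.004
```

View pics/s15.png

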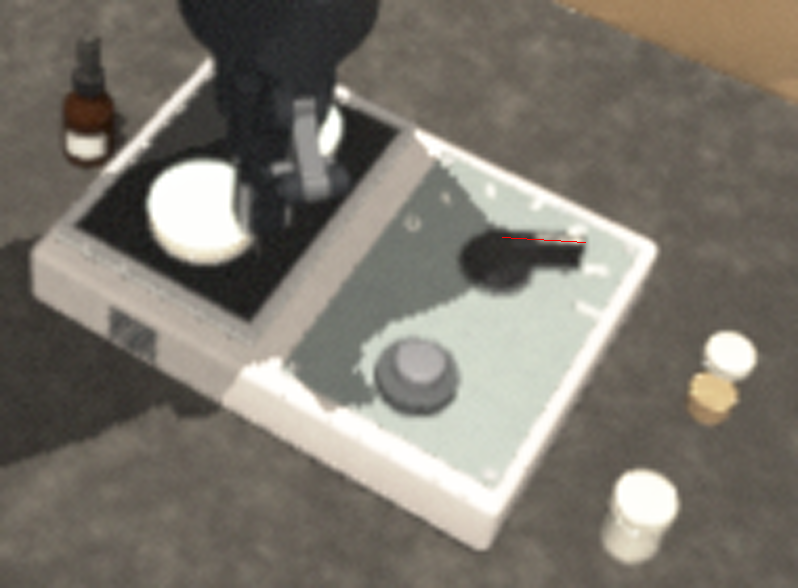

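View pics/w15.png

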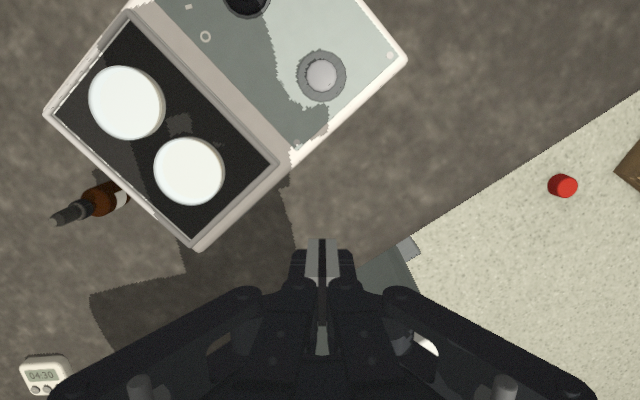

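View pics/s15f.png

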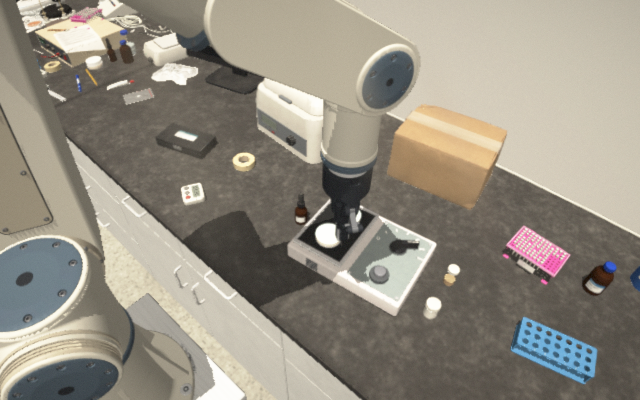

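```bash
python3 -c "
from rig import ticket; print(ticket.sign_off())"
```

```text
the job is handed in; nothing more can be done
None
```

The selector is set to speed 5, and the start button was pressed once after that. The job was handed in at about 10.5 s on the robot's clock; no verdict was given.

- **Selector:** It started at off. I pushed the pointer round clockwise with the shut fingers, click by click. Wrist pictures during the push showed speeds 2, 3, 4 and 5 one after another. The final scene picture shows the pointer along the line worked out for the fifth mark, within a few millimetres.
- **Start button:** I pressed until the upward force was about 13 N, when full travel takes 5 N. At that point the fingertip was 65.9 mm above the worktop, where 66 mm is fully in. I then pushed about 0.5 mm further and lifted clear. The final pictures show the button back out.
- **Surroundings:** In the last pictures I saw no change in the dishes, vial, canister, dropper bottle, timer or tape roll. This was by eye, with no measurement. One dish was partly hidden by the arm in the scene picture, but the wrist picture shows both in place.
- **Disagreements:** The shaker position found from the scene and side cameras differed from the wrist camera's by about 2.5 mm, so I used a weighted average. The force readings had about 1 N of noise, too much to feel the clicks, so I judged them by picture.

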